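# Read a tin's colour with the jog stick of a paint scanner

### The job

Take a colour reading of the red-lidded tin under the yellow lamp: press the yellow key on the control box fully down so that the white one next to it pops up, then tilt the red-topped jog stick fully to the side that brings the scanner's orange head over the red tin and hold it there for about two seconds. Then let the stick come back upright and let go of it; never bring the head over the green tin, do not touch the scanner itself, and leave the two tins and the small sample tin where they stand.

Things in the scene. Friction and masses are not known exactly. Their poses are not given: they have to be found in the camera images.
- console: grey control box fixed to the bench, 230 (x) x 200 (y) x 45 mm high; origin at the centre of its underside; its own x points from the key bank (at x = -60) to the jog stick (at x = +55), its y to its left, z up. Place and yaw vary
- stick (a joint): sideways tilt of the jog stick in rad: 0 upright, positive leans to the console's own +y, stops at +-0.38 rad. A spring (0.9 N m/rad, so about 4.6 N at the knob when fully over) brings it back upright. The orange scanner head follows it at once: 0.29 m per rad along the scanner's own y, positive to +y, so +-0.38 rad brings it over the station at +-110 mm
- gimbal (a joint): fore and aft tilt of the same stick in rad: 0 upright, positive leans to the console's own +x, same spring and stops; it moves nothing on the scanner
- stick_knob (a point): centre of the stick's red ball knob, 28 mm diameter. Upright, it is 125 mm above the bench; the stick's pivot is 75 mm below it, at 50 mm above the bench, and the shaft is 11 mm thick. Its z axis points up along the stick
- key_white (a joint): travel of the white key in m: 0 up, 0.007 fully down. Down at the start. The two keys are interlocked: pressing one down pops the other up by the same travel. Keys stay where they are left (friction), so a half-pressed key stays half down with the other half up; pressing takes about 3 to 5 N
- key_yellow (a joint): travel of the yellow key in m: 0 up (start), 0.007 fully down; straight down
- key_yellow_top (a point): centre of the top face of the yellow key, a rounded block 46 mm (along console x) x 30 mm (along console y); when up its top is 60 mm above the bench, when down 53 mm. The keys stand side by side at 44 mm pitch along console y, at console x = -60; which colour is on which side varies
- key_white_top (a point): centre of the top face of the white key, same size and heights as the yellow one
- scanner: white base plate 170 (x) x 400 (y) x 12 mm with two black tin stations at y = -110 and +110 mm and a white tile between them, and an aluminium rail 198 mm high along its near edge that carries the orange scanner head; origin at the centre of the underside, y to its left. Place and yaw vary
- lens (a point): centre of the lens under the orange scanner head, 133 mm above the bench; it is over the white tile when the stick is upright
- tin_red_lid (a point): centre of the lid of the red-lidded, red-banded white paint tin, 86 mm diameter, 80 mm high, standing on one of the two stations (which one varies); the lid is 92 mm above the bench
- tin_green_lid (a point): centre of the lid of the green-lidded, green-banded white paint tin of the same size, on the other station
- sample_tin: small blue sample tin, 58 mm diameter, 62 mm high, standing on the bench to the right of the console; origin at the centre of its underside
Things that resemble listed ones, but are neither listed nor needed, are in the scene too. Leave any purple look-alike of the part that bears tin_red_lid alone.

How it is judged:
On the way, in this order (a step that is already met when the one before it is completed fails the run):
1. the yellow key is fully down (over 5.5 mm) and the white key is up (under 1.5 mm) for 0.2 s (value of joint key_yellow above 0.0055 m and value of joint key_white below 0.0015 m), for 0.2 s.
2. with the yellow key still down, the stick is held over so that the lens stays within 30 mm (horizontally) of the red lid's centre for 1.2 s (horizontal distance between lens and tin_red_lid below 0.03 m and value of joint key_yellow above 0.0055 m), for 1.2 s.
At the end, for the whole second after the job is handed in: the yellow key is down (over 5.5 mm), the white key up (under 1.5 mm), the stick is released, at rest and upright within 0.06 rad both ways, and the tins (within 15 mm), the sample tin (within 20 mm) are where they stood (all of step 1 and value of joint stick between -0.06 and 0.06 rad and value of joint gimbal between -0.06 and 0.06 rad and velocity of joint stick between -0.2 and 0.2 rad/s and distance of each of tin_red_lid, tin_green_lid from where it was at the start of the episode below 0.015 m and distance of sample_tin from where it was at the start of the episode below 0.02 m); the robot touches nothing.
It fails at once if the scanner head is brought over the green tin (lens within 50 mm of its lid's centre) (horizontal distance between lens and tin_green_lid below 0.05 m).
It fails at once if the robot touches the scanner (over 1 N) (contact force between any of the fingers, the arm and scanner above 1 N).
It fails at once if a tin is shifted or knocked over (over 15 mm), or the sample tin is moved (over 20 mm) (distance of any of tin_red_lid, tin_green_lid from where it was at the start of the episode above 0.015 m or distance of sample_tin from where it was at the start of the episode above 0.02 m).
It also fails if it takes over 48 s, if anything falls off the work surface, if the arm or the gripper's body presses on something with over 40 N, if the wrist force passes 120 N, or if a joint passes its speed limit or range.

### The arm

A 6-joint arm with a two-finger parallel gripper is mounted at the origin on the work surface. World frame = base frame: x ahead of the robot, y to its left, z up, the work surface at z = 0. Lengths are in m, angles in rad, forces in N, time in s.
With the tool pointing down it reaches from about 0.3 to 0.775 m from the base axis. Payload 14.6 kg.
Tool frame: the origin (TCP) lies midway between the tips of the shut fingers; the grasp point (between the pads) lies 19 mm behind it (ctrl.pinch_z is the distance from the TCP to the grasp point, in m); z points along the fingers, y is the line along which they close (so a half turn about z gives the same grasp; the last joint's range is limited). The gripper opens to 94 mm and grips with 3 to 60 N. Pads are 16 mm wide; open, the fingers measure 119 mm over their backs; the gripper's body (75 mm by 177 mm) begins 78 mm behind the grasp point.
Start: joints at [-0.067, 0.3, 1.521, -0, 1.321, -0.067], TCP at [0.55, -0, 0.205] pointing down, gripper open.
Joint ranges: [-3.03, 3.03], [-0.79, 2.21], [0.23, 2.52], [-1.04, 4.18], [0, 3.07], [-2.55, 2.55]. Speed limits (rad/s): [2.22, 2.22, 2.57, 3.14, 3.14, 3.14].

### API

Orientations are given as [roll, pitch, yaw] about the fixed x, y, z axes, in that order (R = Rz(yaw) Ry(pitch) Rx(roll)).
In Python, from station import ctrl gives the robot as it stands.
- The arm moves only by the tool jog_arm, never from a script. Its argument "motion" is a list of rows, each a list of 7 numbers: the shift along the tool's x, y, z in m, then the turn, a rotation vector about the tool's x, y, z in rad, then the opening, from -1 (shut) to 1 (fully open). In form: [[tx, ty, tz, rx, ry, rz, gripper], ...]. A call has 1 to 5 rows; each row shifts and turns the commanded pose from where the row before left it, along the tool's axes as they then stand; what a row does not reach is not made up. A row lasts 1/10 s, in which the tool goes at most 50 mm and 8.59 degrees, less where a joint would pass 70% of its speed; a pose out of reach is approached as far as the arm can. A call is refused whole if a number of a shift passes 0.05 or a number of a turn 0.15, either way. A call with a gripper value outside its range is refused whole. The fingers move at their own pace and stop on an object; "squeeze" is the grip in N (left out, the last holds). Time passes only in rows, so rows that do not move let the fingers close. It gives the time, the measured TCP pose, the force, the opening and the grip force at its end, in the units of the state.
- ctrl.get_obs(): the state, without advancing time (a new reading comes with each control period).
- ctrl.camera(name): name is "scene" or "side" or "wrist"; returns the picture (480x640x3 uint8, red, green, blue); there is no depth.
- ctrl.camera_model(name): a dict with "intrinsics" (3x3 intrinsics, pixels), "k1" (the pictures are not rectified: a ray, as slopes to the right and down, at radius r is drawn at 1 + k1 r^2 times it, then the intrinsics apply), "rvec" (rotation vector, rad) and "tvec" (3), from world to camera coordinates, as OpenCV has them. Camera axes: x right, y down, z forward; pixel columns grow to the right and rows downward; lengths in m; the calibration is good to about 2 mm. A picture is of the moment at which its call begins: read the wrist's pose just before it. camera_model takes no time and is no camera call; for the wrist camera it gives the pose at the moment of the call.
- ctrl.hand_in(): hands the job in; it is judged then, once.
The state is a dict: "time_s": time; "qpos": joint angles; "joint_vel": joint speeds; "tau": joint torques, N m; "ee_pos": TCP position; "eef_rot": TCP orientation; "force": force on the tool from outside, world axes, zero at the start; "moment": the same for the moment, N m; "grip_width": finger opening in m; "grip_force": force on a finger pad.
Only numpy, scipy, OpenCV 4.12 (cv2) and the standard library are available. Lean on these libraries where they do the work, as an engineer would, in place of code of your own. Each camera call takes 0.05 s, during which the arm holds its last target. There are 200 camera calls.

## Working session

There is one attempt and no reset: what is moved stays moved. The work goes in short steps, Python scripts to look and compute and a tool call to move; the robot and the scene stay as the last step left them, time stands still between calls to the robot, and variables do not carry over. Pictures are saved under pics/ and viewed, at most 10 in all, crops included, and the job is handed in when it is done.

Besides the shell and the picture viewer there is one more tool, called after "Call:" by a JSON object that holds its "fn" and its "kwargs". jog_arm: Moves the arm, as the interface text tells. Its arguments: {"type":"object","properties":{"motion":{"type":"array"},"squeeze":{"type":"number"}},"required":["motion"]}

```bash
mkdir -p pics; python3 - <<'E'
from station import ctrl
import cv2
for n in("scene","side"):
    cv2.imwrite(f"pics/{n}0.png",ctrl.camera(n)[:,:,::-1])
    m=ctrl.camera_model(n);print(n,m)
print(ctrl.get_obs())
E
```

```text
scene {'intrinsics': array([[526.98548943,   0.        , 320.76968698],
       [  0.        , 526.98548943, 235.45714246],
       [  0.        ,   0.        ,   1.        ]]), 'k1': -0.15303173603576606, 'rvec': array([ 2.19507586,  0.97171846, -0.39458261]), 'tvec': array([-0.38277239, -0.18714224,  1.51868722])}
side {'intrinsics': array([[449.33670816,   0.        , 323.96393806],
       [  0.        , 449.33670816, 239.74697152],
       [  0.        ,   0.        ,   1.        ]]), 'k1': -0.11426076987001683, 'rvec': array([ 2.22437727, -0.25651966,  0.12298049]), 'tvec': array([-0.52507411,  0.15628321,  0.95842159])}
{'time_s': 0.1, 'qpos': array([-6.65814595e-02,  3.00392137e-01,  1.52153024e+00, -8.08037460e-06,
        1.32071484e+00, -6.66084353e-02]), 'joint_vel': array([ 0.00074663, -0.00162122, -0.00128102, -0.000597  ,  0.00087602,
       -0.00069283]), 'tau': array([ 1.84928511e-03, -5.32644153e+01, -3.53284299e+01,  7.10431044e-02,
        2.34944851e-02, -7.30603051e-05]), 'ee_pos': array([5.49755341e-01, 2.14541970e-05, 2.04951153e-01]), 'eef_rot': array([-3.14054988e+00, -6.17159253e-05,  1.57082527e+00]), 'force': array([-0.29083914, -0.219496  , -0.39917216]), 'moment': array([-0.01332354, -0.04669021,  0.01665541]), 'grip_force': 0.0, 'grip_width': 0.09395291187968997}
```

View pics/scene0.png

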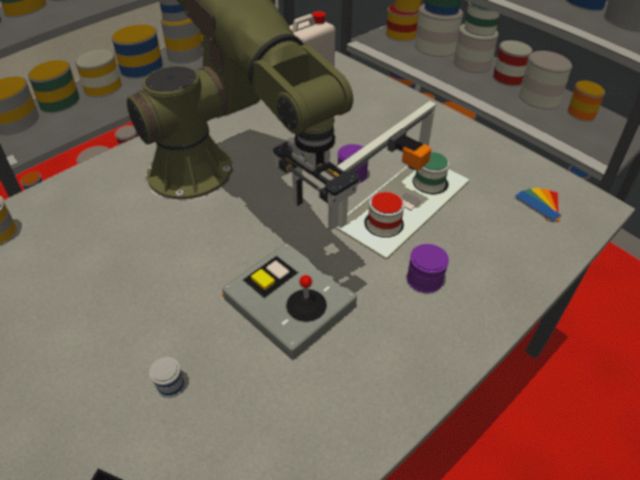

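View pics/side0.png

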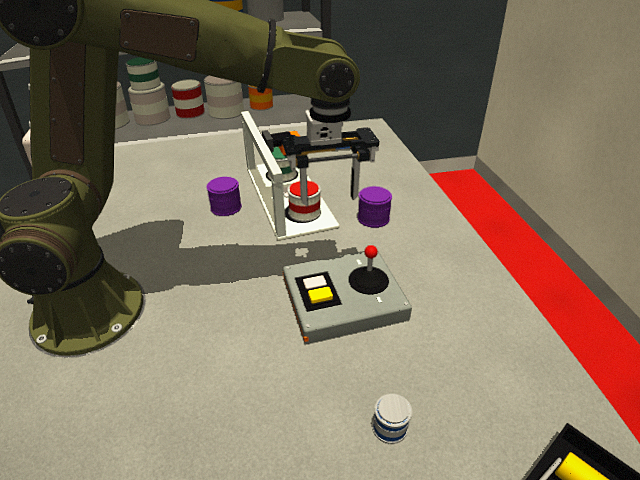

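The scene view shows the console with the yellow key at about (263,279), the white key at (277,269) and the knob at (306,282). The red tin is at (386,201) and the green tin at (431,162), with purple look-alikes at (352,160) and (428,265). In the side view the yellow key is at (320,296), the knob at (371,252) and the red lid at (304,188). The red-lidded, red-banded white tin on the station is the one meant. I'll confirm it in an enlarged crop.

```bash
cat > h.py <<'E'
import numpy as np,cv2
from station import ctrl
def ray(n,uv,m=None):
    m=m or ctrl.camera_model(n);K=m["intrinsics"]
    p=cv2.undistortPoints(np.array([[uv]],float),K,np.array([m["k1"],0,0,0.]))[0,0]
    R=cv2.Rodrigues(m["rvec"])[0];return -R.T@m["tvec"],R.T@np.r_[p,1]
def atz(n,uv,z,m=None):
    o,d=ray(n,uv,m);return o+d*(z-o[2])/d[2]
E
python3 - <<'E'
import cv2,numpy as np
from h import *
a=cv2.imread("pics/scene0.png")[180:360,210:410];b=cv2.imread("pics/side0.png")[170:350,230:430]
a=cv2.imread("pics/scene0.png")[140:365,215:480]
b=cv2.imread("pics/side0.png")[140:365,215:480]
cv2.imwrite("pics/crop.png",cv2.resize(np.vstack([np.hstack([a,b])]),(800,340),interpolation=cv2.INTER_CUBIC))
for k,z,s,d in[("knob",.125,(306,282),(371,252)),("yel",.06,(263,279),(320,296)),("whi",.053,(277,269),(316,282)),("red",.092,(386,201),(304,188)),("green",.092,(431,162),None),("sample",.062,(166,370),(393,409))]:
    print(k,atz("scene",s,z).round(3), d and atz("side",d,z).round(3))
E
```

```text
knob [ 0.62  -0.087  0.125] [ 0.617 -0.09   0.125]
yel [ 0.509 -0.118  0.06 ] [ 0.501 -0.127  0.06 ]
whi [ 0.502 -0.073  0.053] [ 0.504 -0.077  0.053]
red [0.538 0.245 0.092] [0.541 0.239 0.092]
green [0.512 0.452 0.092] None
sample [ 0.565 -0.401  0.062] [ 0.559 -0.405  0.062]
```

View pics/crop.png

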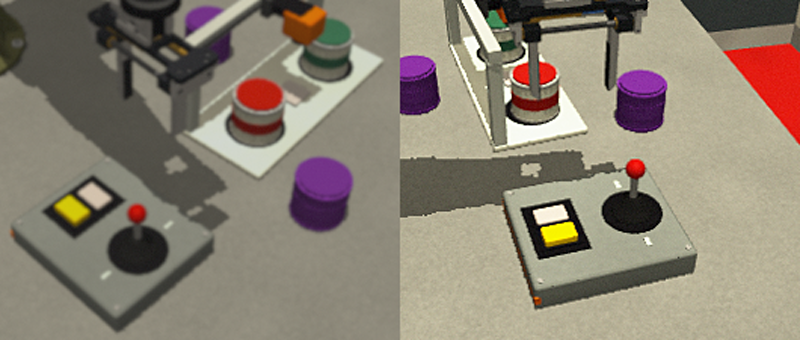

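The crop confirms it: the red-lidded, red-banded tin is on the near station. The purple tins are look-alikes to leave alone. The console yaw is about 0.09 rad, with yellow on its −y side. Next I'll move above the yellow key with the fingers shut.

Call:
{"fn": "jog_arm", "kwargs": {"motion": [[-0.03,-0.011,0,0,0,0,-1],[-0.03,-0.011,0,0,0,0,-1],[-0.03,-0.011,0.02,0,0,0,-1],[-0.03,-0.011,0.03,0,0,0,-1],[0,0,0.04,0,0,-0.09,-1]], "squeeze": 20}}

```text
time_s: 0.6
ee_pos: [0.5055, -0.1228, 0.1155]
eef_rot: [3.139, 0.001, 1.658]
force: [0.4, 1.1, -0.9]
grip_width: 0.0573
grip_force: 0.0
```

Call:
{"fn": "jog_arm", "kwargs": {"motion": [[0,0,0,0,0,0,-1],[0,0,0,0,0,0,-1]]}}

```text
time_s: 0.8
ee_pos: [0.5062, -0.1198, 0.1161]
eef_rot: [-3.141, -0.0, 1.659]
force: [0.5, 0.6, 0.5]
grip_width: 0.0414
grip_force: 0.0
```

```bash
python3 - <<'E'
from h import *
a=ctrl.camera("side");b=ctrl.camera("scene")
c=np.hstack([b[140:365,215:480],a[140:365,215:480]])
cv2.imwrite("pics/c2.png",cv2.resize(c,(800,340),interpolation=cv2.INTER_CUBIC)[:,:,::-1])
o=ctrl.get_obs();print(o["ee_pos"],o["eef_rot"],o["grip_width"])
E
```

```text
[ 0.50701463 -0.11973234  0.11736915] [3.13936761e+00 8.81355367e-04 1.65990702e+00] 0.03321546622529231
```

View pics/c2.png

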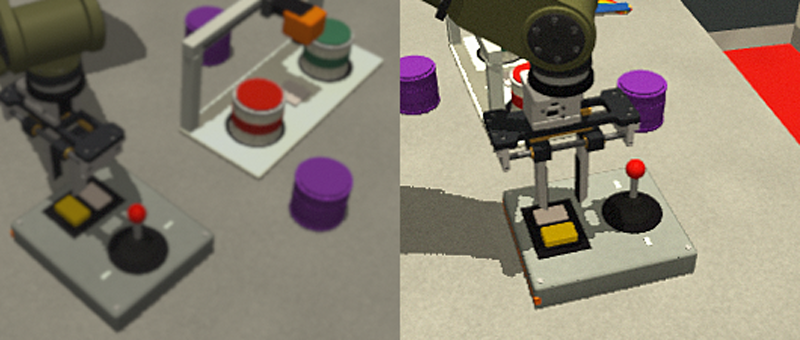

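The fingers are over the yellow key and still closing; the knob is clear. I'll finish closing and go down.

Call:
{"fn": "jog_arm", "kwargs": {"motion": [[0,0,0,0,0,0,-1],[0,0,0,0,0,0,-1],[0,0,0,0,0,0,-1],[0,0,0,0,0,0,-1],[0,0,0,0,0,0,-1]]}}

```text
time_s: 1.4
ee_pos: [0.5061, -0.12, 0.1156]
eef_rot: [3.141, 0.0, 1.661]
force: [-0.9, -0.2, 0.6]
grip_width: 0.0005
grip_force: 0.0
```

Call:
{"fn": "jog_arm", "kwargs": {"motion": [[0,0,0.02,0,0,0,-1],[0,0,0.02,0,0,0,-1],[0,0,0.01,0,0,0,-1],[0,0,0.004,0,0,0,-1],[0,0,0,0,0,0,-1]]}}

```text
time_s: 1.9
ee_pos: [0.506, -0.12, 0.0615]
eef_rot: [-3.141, -0.0, 1.661]
force: [0.5, -0.1, 0.6]
grip_width: 0.0004
grip_force: 0.0
```

Call:
{"fn": "jog_arm", "kwargs": {"motion": [[0,0,0.003,0,0,0,-1],[0,0,0.003,0,0,0,-1],[0,0,0.003,0,0,0,-1],[0,0,0.001,0,0,0,-1],[0,0,0,0,0,0,-1]]}}

```text
time_s: 2.4
ee_pos: [0.5067, -0.1202, 0.053]
eef_rot: [3.14, 0.001, 1.661]
force: [-5.9, 1.1, 18.8]
grip_width: 0.0007
grip_force: 9.5
```

The 19 N upward force at z = 0.053 means the key has bottomed. I'll hold briefly, lift and look.

Call:
{"fn": "jog_arm", "kwargs": {"motion": [[0,0,0,0,0,0,-1],[0,0,0,0,0,0,-1],[0,0,-0.01,0,0,0,-1],[0,0,-0.04,0,0,0,-1],[0,0,-0.05,0,0,0,-1]]}}

```text
time_s: 2.9
ee_pos: [0.5049, -0.1197, 0.1513]
eef_rot: [-3.138, -0.002, 1.661]
force: [1.9, 1.0, 0.4]
grip_width: 0.0006
grip_force: 0.0
```

Call:
{"fn": "jog_arm", "kwargs": {"motion": [[0,0,-0.04,0,0,0,0],[0,0.04,0,0,0,0,0],[0.01,0.04,0,0,0,0,0],[0.01,0.034,0,0,0,0,0],[0,0,0,0,0,0,0]]}}

```text
time_s: 3.4
ee_pos: [0.6198, -0.0882, 0.1903]
eef_rot: [-3.141, -0.001, 1.663]
force: [-0.6, -0.4, -0.8]
grip_width: 0.037
grip_force: 0.0
```

```bash
python3 - <<'E'
from h import *
a=ctrl.camera("side");b=ctrl.camera("scene")
c=np.hstack([b[220:330,240:370],a[220:330,270:400]])
cv2.imwrite("pics/c3.png",cv2.resize(c,(800,338),interpolation=cv2.INTER_CUBIC)[:,:,::-1])
o=ctrl.get_obs();print(o["ee_pos"],o["eef_rot"],o["grip_width"])
E
```

```text
[ 0.61757758 -0.08957433  0.19076746] [-3.14035122e+00 -2.61760111e-04  1.66154062e+00] 0.04469211632471496
```

View pics/c3.png

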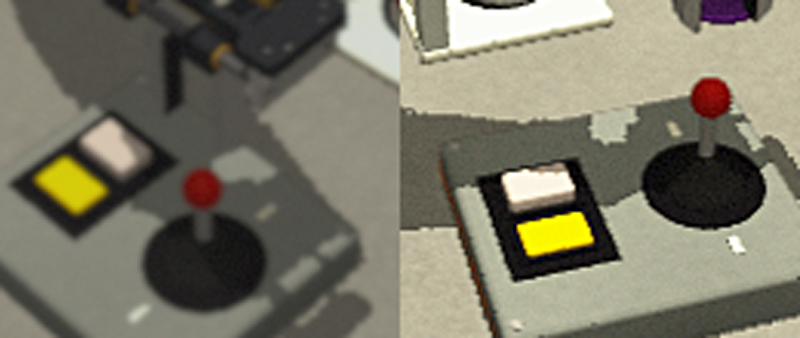

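Yellow is now down and white up. The knob at scene (305.6,281) and side (371,252) gives (0.619,−0.089), and the gripper is right above it. I'll descend and grasp along console x.

Call:
{"fn": "jog_arm", "kwargs": {"motion": [[0,0,0,0,0,0,0.3],[0,0,0,0,0,0,0.3],[0,0,0.035,0,0,0,0.3],[0,0,0.035,0,0,0,0.3],[0,0,0.015,0,0,0,0.3]]}}

```text
time_s: 4.0
ee_pos: [0.6162, -0.09, 0.1039]
eef_rot: [-3.138, -0.001, 1.66]
force: [0.2, 0.1, -0.1]
grip_width: 0.0609
grip_force: 0.0
```

Call:
{"fn": "jog_arm", "kwargs": {"motion": [[0,0,0,0,0,0,-1],[0,0,0,0,0,0,-1],[0,0,0,0,0,0,-1],[0,0,0,0,0,0,-1],[0,0,0,0,0,0,-1]], "squeeze": 15}}

```text
time_s: 4.5
ee_pos: [0.6181, -0.0899, 0.1075]
eef_rot: [3.14, 0.0, 1.661]
force: [-0.2, -0.2, 5.1]
grip_width: 0.0272
grip_force: 15.0
```

The knob is gripped: 27 mm opening, 15 N. A small tilt towards console −y comes first, to check which way the head moves.

Call:
{"fn": "jog_arm", "kwargs": {"motion": [[-0.004,0,0,0,0,0,-1],[-0.005,0,0.001,0,0,0,-1],[0,0,0,0,0,0,-1],[0,0,0,0,0,0,-1]]}}

```text
time_s: 4.9
ee_pos: [0.6191, -0.0993, 0.1064]
eef_rot: [3.14, 0.0, 1.661]
force: [-0.2, 1.3, 7.2]
grip_width: 0.0275
grip_force: 15.0
```

```bash
python3 - <<'E'
from h import *
b=ctrl.camera("scene")
cv2.imwrite("pics/c4.png",cv2.resize(b[120:330,250:480],(800,600)[:2] and (657,600),interpolation=cv2.INTER_CUBIC)[:,:,::-1])
def head(i):
    h=cv2.cvtColor(i,cv2.COLOR_RGB2HSV)[100:270,330:480]
    m=cv2.inRange(h,(7,180,120),(16,255,255));n,l,s,c=cv2.connectedComponentsWithStats(m)
    return [(s[k,4],(c[k]+[330,100]).round(1)) for k in range(1,n) if s[k,4]>30]
print(head(cv2.imread("pics/scene0.png")[:,:,::-1]),head(b))
E
```

```text
[(np.int32(141), array([460.3, 109.2])), (np.int32(206), array([418.4, 151.1]))] [(np.int32(141), array([460.4, 109.3])), (np.int32(220), array([410.8, 157.2]))]
```

View pics/c4.png

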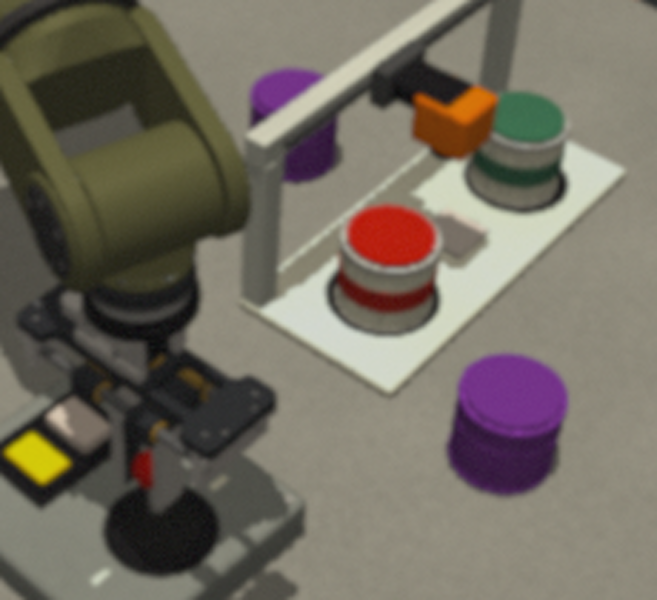

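The head went from (418,151) to (411,157), towards the red tin, so the direction is right. Now the full tilt.

Call:
{"fn": "jog_arm", "kwargs": {"motion": [[-0.006,0,0.001,0,0,0,-1],[-0.006,0,0.001,0,0,0,-1],[-0.006,0,0.002,0,0,0,-1],[0,0,0,0,0,0,-1],[0,0,0,0,0,0,-1]]}}

```text
time_s: 5.45
ee_pos: [0.6204, -0.1172, 0.1018]
eef_rot: [3.141, 0.0, 1.66]
force: [-0.1, 1.5, 5.8]
grip_width: 0.027
grip_force: 15.0
```

```bash
python3 - <<'E'
from h import *
b=ctrl.camera("scene")
h=cv2.cvtColor(b,cv2.COLOR_RGB2HSV)[100:270,330:480]
m=cv2.inRange(h,(7,180,120),(16,255,255));n,l,s,c=cv2.connectedComponentsWithStats(m)
print([(s[k,4],(c[k]+[330,100]).round(1)) for k in range(1,n) if s[k,4]>30])
a=ctrl.camera("side")
cv2.imwrite("pics/c5.png",cv2.resize(np.hstack([b[120:330,250:480],a[130:340,210:440]]),(800,365),interpolation=cv2.INTER_CUBIC)[:,:,::-1])
m=ctrl.camera_model("scene");K=m["intrinsics"]
P=lambda p:cv2.projectPoints(np.array([p]),m["rvec"],m["tvec"],K,np.array([m["k1"],0,0,0.]))[0].ravel().round(1)
r=np.array([.539,.242]);g=np.array([.512,.452])
for z in(.133,.15,.16):print(z,"mid",P([*((r+g)/2),z]),"red",P([*r,z]))
E
```

```text
[(np.int32(139), array([460.5, 109.3])), (np.int32(224), array([396., 169.]))]
0.133 mid [411.4 168.4] red [387.2 189. ]
0.15 mid [412.2 163. ] red [387.8 183.6]
0.16 mid [412.7 159.8] red [388.2 180.3]
```

View pics/c5.png

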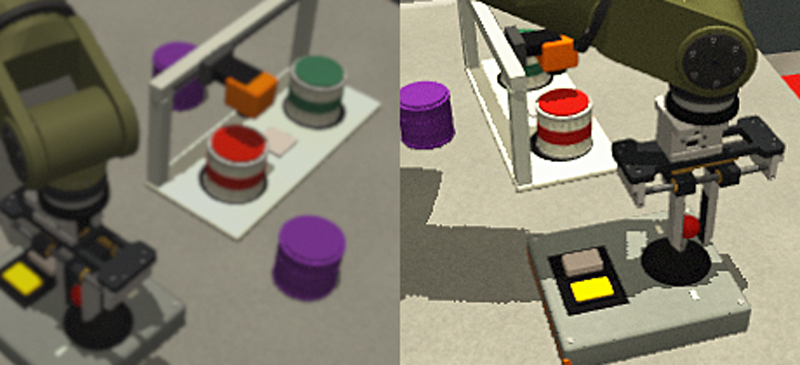

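The head has moved to (396,169), about 10 mm short of the red station centre. I'll add 2 mm and hold.

Call:
{"fn": "jog_arm", "kwargs": {"motion": [[-0.002,0,0,0,0,0,-1],[0,0,0,0,0,0,-1],[0,0,0,0,0,0,-1],[0,0,0,0,0,0,-1],[0,0,0,0,0,0,-1]]}}

```text
time_s: 6.05
ee_pos: [0.6203, -0.1187, 0.1014]
eef_rot: [-3.141, -0.0, 1.661]
force: [-0.0, 4.2, 2.7]
grip_width: 0.027
grip_force: 15.0
```

```bash
python3 - <<'E'
from h import *
b=ctrl.camera("scene")
h=cv2.cvtColor(b,cv2.COLOR_RGB2HSV)[100:270,330:480]
m=cv2.inRange(h,(7,180,120),(16,255,255));n,l,s,c=cv2.connectedComponentsWithStats(m)
print([(s[k,4],(c[k]+[330,100]).round(1)) for k in range(1,n) if s[k,4]>30])
m=ctrl.camera_model("scene");K=m["intrinsics"]
# head centre height fitted from the upright picture, then displacement along the red-green line
print(atz("scene",(418.4,151.1),.165),atz("scene",(396,169),.165),[atz("scene",c[k]+[330,100],.165) for k in range(1,n) if s[k,4]>200])
E
```

```text
[(np.int32(141), array([460.4, 109.2])), (np.int32(229), array([394.8, 170.1]))]
[0.51548865 0.38018916 0.165     ] [0.52638479 0.28304073 0.165     ] [array([0.52716795, 0.27766556, 0.165     ])]
```

The head has travelled about 103 of 110 mm, within the 30 mm tolerance. I'll hold for 2 s.

Call:
{"fn": "jog_arm", "kwargs": {"motion": [[-0.001,0,0,0,0,0,-1],[0,0,0,0,0,0,-1],[0,0,0,0,0,0,-1],[0,0,0,0,0,0,-1],[0,0,0,0,0,0,-1]]}}

```text
time_s: 6.6
ee_pos: [0.6203, -0.1195, 0.1012]
eef_rot: [-3.141, -0.0, 1.661]
force: [0.9, 4.8, -0.9]
grip_width: 0.0265
grip_force: 15.0
```

Call:
{"fn": "jog_arm", "kwargs": {"motion": [[0,0,0,0,0,0,-1],[0,0,0,0,0,0,-1],[0,0,0,0,0,0,-1],[0,0,0,0,0,0,-1],[0,0,0,0,0,0,-1]]}}

```text
time_s: 7.1
ee_pos: [0.6203, -0.1195, 0.1012]
eef_rot: [-3.141, -0.0, 1.661]
force: [-0.5, 5.1, -0.7]
grip_width: 0.0269
grip_force: 15.0
```

Call:
{"fn": "jog_arm", "kwargs": {"motion": [[0,0,0,0,0,0,-1],[0,0,0,0,0,0,-1],[0,0,0,0,0,0,-1],[0,0,0,0,0,0,-1],[0,0,0,0,0,0,-1]]}}

```text
time_s: 7.6
ee_pos: [0.6203, -0.1196, 0.1012]
eef_rot: [-3.141, -0.0, 1.661]
force: [0.7, 4.9, -0.5]
grip_width: 0.0271
grip_force: 15.0
```

Call:
{"fn": "jog_arm", "kwargs": {"motion": [[0,0,0,0,0,0,-1],[0,0,0,0,0,0,-1],[0,0,0,0,0,0,-1],[0,0,0,0,0,0,-1],[0,0,0,0,0,0,-1]]}}

```text
time_s: 8.1
ee_pos: [0.6203, -0.1195, 0.1012]
eef_rot: [-3.141, -0.0, 1.661]
force: [0.8, 5.4, -0.0]
grip_width: 0.027
grip_force: 15.0
```

Call:
{"fn": "jog_arm", "kwargs": {"motion": [[0.007,0,-0.002,0,0,0,-1],[0.007,0,-0.001,0,0,0,-1],[0.007,0,-0.001,0,0,0,-1],[0.007,0,-0.001,0,0,0,-1],[0.002,0,0,0,0,0,-1]]}}

```text
time_s: 8.6
ee_pos: [0.6175, -0.089, 0.1062]
eef_rot: [-3.141, 0.0, 1.662]
force: [-0.5, -3.1, -0.9]
grip_width: 0.0267
grip_force: 15.0
```

Call:
{"fn": "jog_arm", "kwargs": {"motion": [[0,0,0,0,0,0,-1],[0,0,0,0,0,0,0.3],[0,0,0,0,0,0,0.3],[0,0,0,0,0,0,0.3],[0,0,0,0,0,0,0.3]]}}

```text
time_s: 9.1
ee_pos: [0.6178, -0.09, 0.1065]
eef_rot: [3.142, -0.0, 1.661]
force: [-0.8, -0.3, 1.0]
grip_width: 0.0556
grip_force: 0.0
```

The stick is released, so I'll rise straight up and check.

Call:
{"fn": "jog_arm", "kwargs": {"motion": [[0,0,0,0,0,0,0.3],[0,0,-0.03,0,0,0,0.3],[0,0,-0.04,0,0,0,0.3],[0,0,-0.04,0,0,0,0.3],[0,0,0,0,0,0,0.3]]}}

```text
time_s: 9.6
ee_pos: [0.6195, -0.0902, 0.2226]
eef_rot: [3.133, 0.003, 1.661]
force: [0.1, -0.2, -0.2]
grip_width: 0.0612
grip_force: 0.0
```

Call:
{"fn": "jog_arm", "kwargs": {"motion": [[0,0,0,0,0,0,0.3],[0,0,0,0,0,0,0.3],[0,0,0,0,0,0,0.3],[0,0,0,0,0,0,0.3]]}}

```text
time_s: 10.0
ee_pos: [0.6175, -0.0898, 0.2155]
eef_rot: [-3.14, -0.0, 1.661]
force: [0.3, 0.8, -0.3]
grip_width: 0.0615
grip_force: 0.0
```

```bash
python3 - <<'E'
from h import *
a=ctrl.camera("side");b=ctrl.camera("scene")
cv2.imwrite("pics/c6.png",cv2.resize(np.hstack([b[130:340,230:460],a[130:340,210:440]]),(800,365),interpolation=cv2.INTER_CUBIC)[:,:,::-1])
o=ctrl.get_obs();print(o["ee_pos"],o["force"],o["time_s"])
E
```

```text
[ 0.61761599 -0.08984407  0.21588249] [-0.53389127 -0.92659765 -0.06117162] 10.1
```

View pics/c6.png

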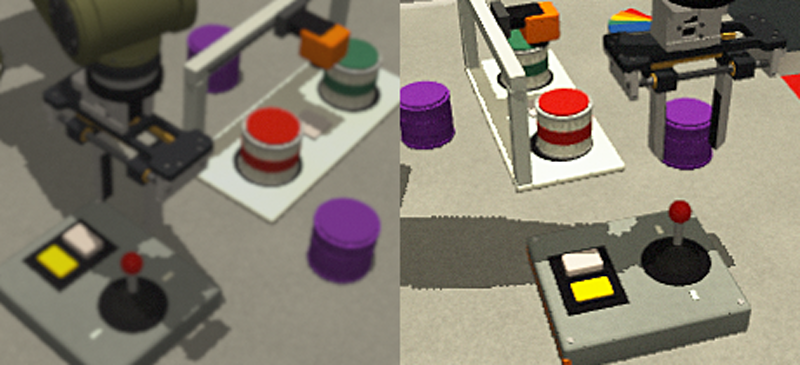

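The stick is upright with the knob at its starting position, the yellow key is down, the white is up, and the tins stand where they were. I'll hand in.

```bash
python3 -c "
from station import ctrl
print(ctrl.hand_in())"
```

```text
the job is handed in; nothing more can be done
None
```

I took the red tin's reading and handed the job in at about 10 s of the 48 s limit: yellow key down and white up, scanner head held over the red tin for about two seconds, stick released upright, tins unmoved in the last pictures; hand-in returned no verdict.

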